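# Show the underside of a bottle to the inspection camera

### The arm

A 6-joint arm with a two-finger parallel gripper is mounted at the origin on a cart in front of the work surface, level with it; the furniture and walls round the work are solid. World frame = base frame: x ahead of the robot, y to its left, z up, the work surface at z = 0. Lengths are in m, angles in rad, forces in N, time in s.
With the tool pointing down it reaches from about 0.375 to 0.975 m from the base axis. Payload 3.8 kg.
Tool frame: the origin (TCP) lies at the very end of the fingers, on their centre line; the grasp point (between the pads) lies 19 mm behind it (bot.tcp_to_grasp is the z of the grasp point in the tool frame, in m); z points along the fingers, y is the direction in which the jaws open and shut (so a half turn about z gives the same grasp; the last joint's range is limited). The gripper opens to 85 mm and grips with 20 to 120 N. Pads are 22 mm wide; open, the fingers measure 114 mm over their backs; the gripper's body (76 mm by 85 mm) begins 54 mm behind the grasp point. The pads swing forward as they close: fully open they stand 13 mm farther back than shut.
Start: joints at [-1.18, 0.264, 1.604, -0, 1.274, -0.037], TCP at [0.28, -0.614, 0.196] pointing down, gripper open.
Joint ranges: [-2.63, 2.63], [-0.94, 2.18], [0.31, 2.57], [-1.31, 4.45], [0, 2.66], [-2.55, 2.55]. Speed limits (rad/s): [2.57, 2.57, 3.14, 3.14, 3.14, 3.14].

### API

Orientations are given as a rotation vector (axis times angle).
In Python, from workcell import status, vision, job, bot gives the robot as it stands.
- The arm moves only by the tool apply_moves, never from a script. Its argument "deltas" is a list of rows, each a list of 7 numbers: the shift along the tool's x, y, z in m, then the turn, a rotation vector about the tool's x, y, z in rad, then the closure, from 0 (fully open) to 1 (shut). In form: [[x, y, z, rx, ry, rz, jaw], ...]. A call has 1 to 8 rows; each row is the pose to reach, as a shift and turn from the pose commanded when the call began, along the tool's axes at that moment; what a row does not reach only later rows make up. A row lasts 1/12 s, in which the tool goes at most 41.7 mm and 7.16 degrees, less where a joint would pass 70% of its speed; a pose out of reach is approached as far as the arm can. A call with a gripper value outside its range is refused whole. The fingers move at their own pace and stop on an object; "squeeze" is the grip in N (left out, the last holds). Time passes only in rows, so rows that repeat a pose let the fingers close. It gives the time, the measured TCP pose, the force and the opening at its end, in the units of the state.
- status.read_state(): the state, without advancing time (a new reading comes with each control period).
- vision.read_camera(name): name is "scene" or "top"; returns the picture (400x640x3 uint8, red, green, blue); there is no depth.
- vision.get_calibration(name): a dict with "fov_y" (degrees; the focal length in pixels is half the picture's height over the tangent of half this angle, whatever the lens; pixels are square), "cx", "cy" (the principal point, pixels), "R" (3x3) and "t" (3): a world point X has camera coordinates R X + t. Camera axes: x right, y down, z forward; pixel columns grow to the right and rows downward; lengths in m; the calibration is good to about 2 mm. A picture is of the moment at which its call begins. get_calibration takes no time and is no camera call.
- job.finish_job(): hands the job in, once; it reports no verdict.
The state is a dict: "time": time; "q": joint angles; "joint_vel": joint speeds; "joint_torque": joint torques, N m; "tool_pos": TCP position; "tcp_rot": TCP orientation; "wrist_force": force on the tool from outside, world axes, zero at the start; "torque": the same for the moment, N m; "width": opening from 0.0 (shut) to 1.0 (fully open).
Only numpy, scipy, OpenCV 4.12 (cv2) and the standard library are available. Lean on these libraries where they do the work, as an engineer would, in place of code of your own. Each camera call takes 0.05 s, during which the arm holds its last target. There are 200 camera calls.

### The job

Take the large bottle (the biggest of the three) out of the grey rack and show its underside to the inspection camera: hold it in the air with its bottom facing squarely into the tilted lens, centred on the lens's line of sight, the bottom 75 mm in front of the lens and the cap pointing away from it. Finish while still holding the bottle there, motionless and in the gripper alone; leave the two small bottles standing in the rack and do not bump the camera.

Things in the scene. Friction and masses are not known exactly. Their poses are not given: they have to be found in the camera images.
- bottle_center (a point): centre, half-way up, of the large loose screw-cap bottle, 48 mm in diameter and 92 mm tall: a straight body from 0 to about 55 mm above its underside, a rounded shoulder up to 76 mm, then a 30 mm wide cap to 92 mm. About 0.12 to 0.24 kg. z runs along the bottle from its underside to its cap. It starts upright (within 2 degrees) in one of the three sockets (any of them), its underside 16 mm above the worktop, sunk 10 mm into the rack
- bottle_base (a point): centre of the underside of the large bottle (46 mm below bottle_center along the bottle)
- sample_bottle: the large bottle itself; origin at the centre of its underside, z to its cap
- rack: grey rack fixed to the worktop, 76 x 236 x 26 mm high; origin at the centre of its underside, z up, long side along its y. Three sockets in a row on its y axis at y = -80, 0 and +80 mm, each square and stepped: 50 x 50 mm and 10 mm deep, then 31 x 31 mm and 10 mm deeper
- small_bottle_1_center (a point): centre, half-way up, of a small screw-cap bottle, 29 mm in diameter and 52 mm tall, standing loose in another socket; its top is 58 mm above the worktop, 32 mm above the rack
- small_bottle_2_center (a point): the same for the second small bottle, in the remaining socket
- camera_stand: stand of the inspection camera, fixed to the worktop: round dark base 105 mm in diameter, 14 mm high; origin at the centre of its underside, z up; its -x side is the front, to which the lens leans. The whole camera is less than 125 mm high
- camera_head: camera held in the stand's bracket; origin at the middle of the lens's front glass, 105 mm above the worktop and 18 mm in front of the middle of the base. z is the line of sight, pointing out of the lens: it leans 30 degrees from vertical towards the stand's front (its -x). The lens has a round ring light 60 mm in diameter round it

How it is judged:
By the outcome, as a careful person would: the job done as asked, in the order asked, and still so for the second after the job is handed in, while the arm keeps its last pose, push and grip.
It also fails if it takes over 35 s, if anything falls off the work surface, if the arm or the gripper's body presses on something with over 40 N, if the wrist force passes 120 N, or if a joint passes its speed limit or range.

## Working session

There is one attempt and no reset: what is moved stays moved. The work goes in short steps, Python scripts to look and compute and a tool call to move; the robot and the scene stay as the last step left them, time stands still between calls to the robot, and variables do not carry over. Pictures are saved under pics/ and viewed, about 8 in all and at most 12, crops included, and the job is handed in when it is done.

Besides the shell and the picture viewer there is one more tool, called after ">>>" in YAML: its name, and indented under it one key for each argument. apply_moves: Moves the arm, as the interface text tells. Its arguments: {"type":"object","properties":{"deltas":{"type":"array","items":{"type":"array","items":{"type":"number"}}},"squeeze":{"type":"number"}},"required":["deltas"]}

```bash
mkdir -p pics; ls; python3 - <<'E'
from workcell import status, vision, job, bot
import cv2,numpy as np
s=status.read_state();print(s)
for n in("scene","top"):
    im=vision.read_camera(n);cv2.imwrite(f"pics/{n}0.png",im[:,:,::-1]);c=vision.get_calibration(n);print(n,c, -np.array(c['R']).T@np.array(c['t']))
print(bot.tcp_to_grasp,dir(bot))
E
```

```text
pics
{'time': 0.0, 'q': array([-1.17990168e+00,  2.64753373e-01,  1.60542015e+00,  2.44959553e-06,
        1.27369098e+00, -3.69185181e-02]), 'joint_vel': array([-0.00045332, -0.0005593 , -0.00035075, -0.0016135 ,  0.00134019,
       -0.00037117]), 'joint_torque': array([ 8.07918495e-04, -5.15107477e+01, -3.67311215e+01, -1.16884439e-04,
        1.29958894e-02, -8.87256306e-06]), 'tool_pos': array([ 0.27971587, -0.61340144,  0.19443705]), 'tcp_rot': array([-3.06780727e+00, -6.66418394e-01,  6.24245999e-04]), 'wrist_force': array([-0.62981361,  0.87722008, -0.70240731]), 'torque': array([-0.02403664,  0.00194519,  0.00970722]), 'width': 0.9979204404698568}
scene {'fov_y': 48.42343884367937, 'cx': 331.8208337209482, 'cy': 202.5360475558196, 'R': array([[ 0.55669329, -0.83050086, -0.01899724],
       [-0.63587356, -0.41129397, -0.65307127],
       [ 0.5345628 ,  0.37564024, -0.75705813]]), 't': array([-0.53469211,  0.21979675,  0.77640717])} [ 0.02238407 -0.64531096  0.72117063]
top {'fov_y': 43.543469872815564, 'cx': 324.9531519751204, 'cy': 207.09581195695696, 'R': array([[-0.12390301, -0.99229028, -0.00283656],
       [-0.97169447,  0.12190976, -0.20235578],
       [ 0.20114148, -0.02231622, -0.97930797]]), 't': array([-0.25976118,  0.51986222,  0.85663269])} [ 0.30065769 -0.30201797  0.94336752]
-0.0187 ['MotionError', '__class__', '__delattr__', '__dict__', '__dir__', '__doc__', '__eq__', '__format__', '__ge__', '__getattribute__', '__getstate__', '__gt__', '__hash__', '__init__', '__init_subclass__', '__le__', '__lt__', '__module__', '__ne__', '__new__', '__reduce__', '__reduce_ex__', '__repr__', '__setattr__', '__sizeof__', '__str__', '__subclasshook__', '__weakref__', 'tcp_to_grasp']
```

View pics/scene0.png

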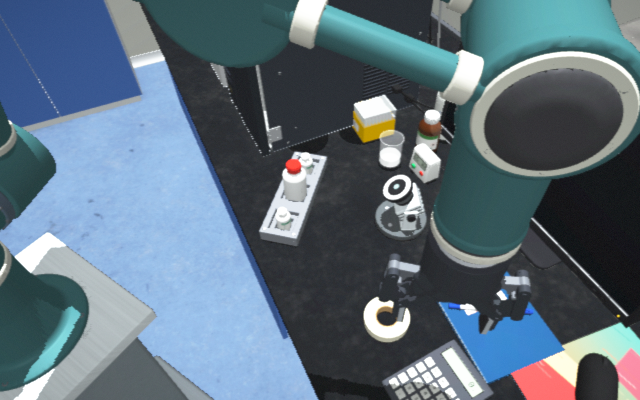

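View pics/top0.png

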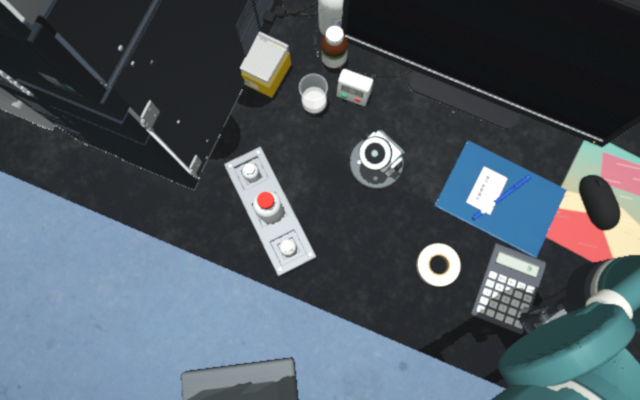

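The large bottle (red cap) is in the middle socket: top (266,201), scene (293,167). The camera is at top (376,155), scene (399,190). Next I'll measure.

```bash
cat > h.py <<'E'
import numpy as np,cv2
from workcell import status, vision, job, bot
from scipy.spatial.transform import Rotation as Ro
C={n:vision.get_calibration(n) for n in("scene","top")}
def K(n):
    c=C[n];f=200/np.tan(np.radians(c['fov_y']/2));return f,c['cx'],c['cy'],np.array(c['R']),np.array(c['t'])
def ray(n,p):
    f,cx,cy,R,t=K(n);d=R.T@np.array([(p[0]-cx)/f,(p[1]-cy)/f,1]);return -R.T@t,d
def onz(n,p,z):
    o,d=ray(n,p);return o+d*(z-o[2])/d[2]
def proj(n,X):
    f,cx,cy,R,t=K(n);c=R@np.array(X)+t;return np.array([cx+f*c[0]/c[2],cy+f*c[1]/c[2]])
def tri(pt,ps):
    A=np.zeros((3,3));b=np.zeros(3)
    for n,p in(("top",pt),("scene",ps)):
        o,d=ray(n,p);d=d/np.linalg.norm(d);M=np.eye(3)-np.outer(d,d);A+=M;b+=M@o
    return np.linalg.solve(A,b)
def red(im):
    h=cv2.cvtColor(im,cv2.COLOR_RGB2HSV);m=((h[...,0]<8)|(h[...,0]>172))&(h[...,1]>150)&(h[...,2]>90);return m.astype(np.uint8)
E
python3 - <<'E'
from h import *
for n,(x0,y0,x1,y1) in dict(top=(220,125,420,275),scene=(255,140,455,250)).items():
    im=cv2.imread(f"pics/{n}0.png")
    cv2.imwrite(f"pics/{n}0c.png",cv2.resize(im[y0:y1,x0:x1],None,fx=4,fy=4,interpolation=cv2.INTER_CUBIC))
    m=red(im[:,:,::-1].copy());m[:y0]=0;m[y1:]=0;m[:,:x0]=0;m[:,x1:]=0
    k,l,st,ce=cv2.connectedComponentsWithStats(m);i=1+st[1:,4].argmax();print(n,st[i],ce[i],onz(n,ce[i],.104))
im=cv2.imread("pics/top0.png");h=cv2.cvtColor(im,cv2.COLOR_BGR2HSV)
m=((h[...,1]<60)&(h[...,2]>110)).astype(np.uint8);k,l,st,ce=cv2.connectedComponentsWithStats(m);i=l[245,262] or l[215,245];print(st[i]);r=cv2.minAreaRect(np.argwhere(l==i)[:,::-1].astype(np.float32));print([onz("top",p,.026).round(4) for p in cv2.boxPoints(r)],r)
E
```

```text
top [258 192  16  17 202] [265.25742574 199.96039604] [ 0.4982341  -0.22097826  0.104     ]
scene [285 159  16  15 174] [292.84482759 165.94827586] [ 0.49567066 -0.22113636  0.104     ]
[     0      0    640    400 231558]
[array([0.2217, 0.2791, 0.026 ]), array([1.0021, 0.2842, 0.026 ]), array([ 0.8376, -1.0125,  0.026 ]), array([ 0.0849, -0.8201,  0.026 ])] ((319.49993896484375, 199.49996948242188), (638.9998779296875, 398.99993896484375), 0.0)
```

View pics/top0c.png

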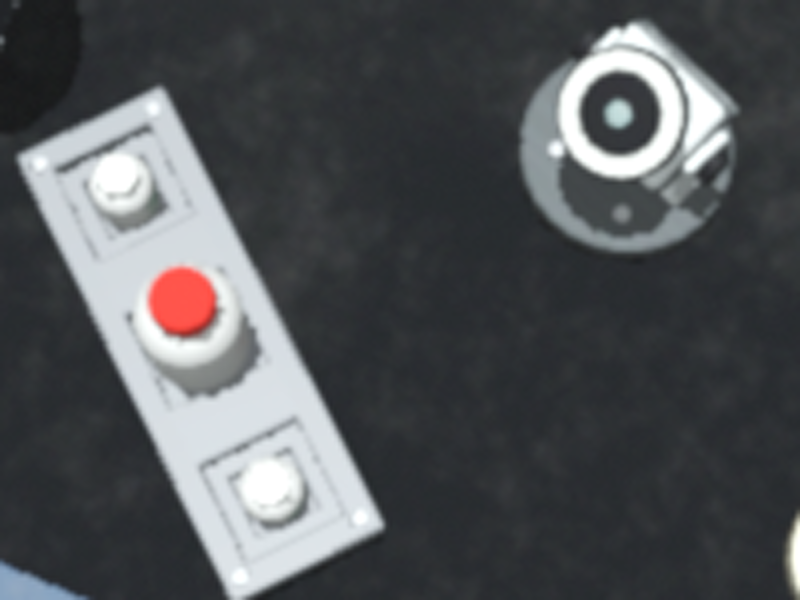

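View pics/scene0c.png

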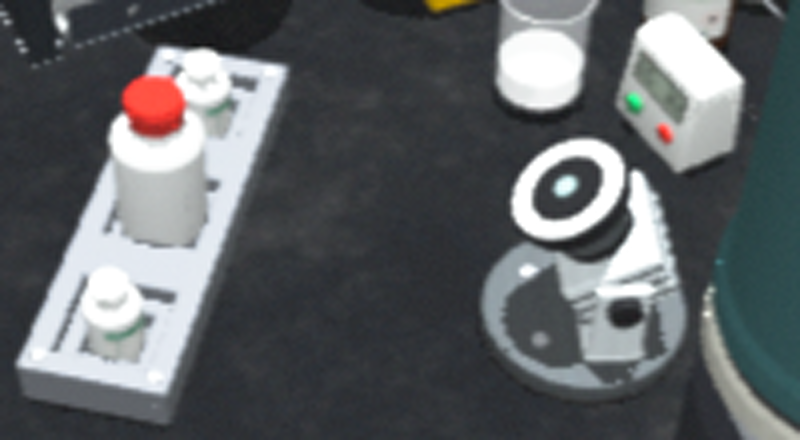

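Lens centre: top (374.4,152.9), scene (396.1,186.1). Base rim and rack corners are clear. I'll fit them now.

```bash
python3 - <<'E'
from h import *
from scipy.optimize import least_squares
T=lambda x,y:np.array([220+(x+.5)/4-.5,125+(y+.5)/4-.5])
S=lambda x,y:np.array([255+(x+.5)/4-.5,140+(y+.5)/4-.5])
R=[onz("top",T(*p),.026)[:2] for p in((162,88),(18,157),(385,525),(238,600))];print("rack",np.round(R,4),np.mean(R,0),"y dir", (lambda v:v/np.linalg.norm(v))(R[0]+R[1]-R[2]-R[3]))
L=tri(T(619,113),S(566,186));print("lens",L, [onz("top",T(619,113),.105),onz("scene",S(566,186),.105)])
print("dots",onz("top",T(556,148),.014),onz("top",T(622,213),.014),onz("scene",S(528,271),.014),onz("scene",S(540,340),.014))
def fit(pts):
    P=np.array(pts)[:,:2];return least_squares(lambda c:np.linalg.norm(P-c,axis=1)-.0525,P.mean(0))
for n,ps in(("top",[T(520,148),T(737,148),T(630,252),T(540,205),T(715,215)]),("scene",[S(482,290),S(530,367),S(500,340),S(600,388),S(686,305)])):
    r=fit([onz(n,p,.012) for p in ps]);print("base",n,r.x,r.fun*1000)
# lens ring normal from white ring outer ellipses
es={}
for n,c,w in(("top",T(619,113),60),("scene",S(566,186),60)):
    im=cv2.imread(f"pics/{n}0.png");big=cv2.resize(im,None,fx=4,fy=4,interpolation=cv2.INTER_CUBIC)
    g=cv2.cvtColor(big,cv2.COLOR_BGR2GRAY);cb=(c+.5)*4-.5
    x,y=cb.astype(int)
    m=(g<110).astype(np.uint8);k,l,st,ce=cv2.connectedComponentsWithStats(m[y-45:y+45,x-60:x+60])
    i=[j for j in range(1,k) if 300<st[j,4]<6000 and np.hypot(*(ce[j]-[60,45]))<12]
    mm=(l==max(i,key=lambda j:st[j,4])).astype(np.uint8);ct,_=cv2.findContours(mm,cv2.RETR_EXTERNAL,cv2.CHAIN_APPROX_NONE)
    ct=max(ct,key=len);e=cv2.fitEllipse(ct)
    es[n]=(((ct[:,0]+[x-60,y-45])+.5)/4-.5);print(n,e,(e[0][0]+x-60+.5)/4-.5,(e[0][1]+y-45+.5)/4-.5)
# circle centre,radius,azimuth,tilt fitted to ray-plane hits
def f(p):
    c=p[:3];nrm=np.array([np.sin(p[5])*np.cos(p[4]),np.sin(p[5])*np.sin(p[4]),np.cos(p[5])]);r=[]
    for n in es:
        for q in es[n][::3]:
            o,d=ray(n,q);X=o+d*((c-o)@nrm)/(d@nrm);r.append(np.linalg.norm(X-c)-p[3])
    return r
for a0 in(1.57,3,-1.57):
    r=least_squares(f,[*L,.018,a0,.5]);print(r.x[:4],np.degrees(r.x[4:]),r.cost)
E
```

```text
rack [[ 0.6222 -0.2141]
 [ 0.5965 -0.1427]
 [ 0.4005 -0.2951]
 [ 0.3749 -0.2246]] [ 0.49850872 -0.21912668] y dir [0.93864837 0.34487567]
lens [ 0.5580035  -0.41860532  0.10444919] [array([ 0.55814145, -0.41884318,  0.105     ]), array([ 0.55714878, -0.41855634,  0.105     ])]
dots [ 0.57241645 -0.39882064  0.014     ] [ 0.5363447  -0.42575389  0.014     ] [ 0.57246953 -0.39728721  0.014     ] [ 0.53611956 -0.42450517  0.014     ]
base top [ 0.56913969 -0.43416534] [ 0.2605999  -0.31461266 -0.15651216 -0.25836323  0.46823911]
base scene [ 0.57136485 -0.43156809] [ 0.57326984 -0.97930203 -1.48391315  1.62059269 -1.40565476]
top ((60.584598541259766, 45.042354583740234), (76.39179992675781, 80.0059814453125), 173.19277954101562) 374.52114963531494 152.88558864593506
scene ((60.965843200683594, 47.21858596801758), (50.152896881103516, 74.01167297363281), 52.897987365722656) 396.3664608001709 186.6796464920044
[ 0.55832995 -0.41895636  0.10315216  0.01745034] [121.93803183  31.60618768] 9.945090237775355e-06
[ 0.55832995 -0.41895636  0.10315216  0.01745034] [121.93803028  31.60618297] 9.945090237808827e-06
[ 0.55832995 -0.41895636  0.10315216  0.01745034] [-238.06196841   31.60618709] 9.945090237777034e-06
```

```bash
cat >> h.py <<'E'
def down(az): # tool pointing down, tool y at azimuth az (deg)
    a=np.radians(az);y=np.array([np.cos(a),np.sin(a),0]);z=np.array([0,0,-1.]);return Ro.from_matrix(np.c_[np.cross(y,z),y,z])
def delta(pos,rot,p0=None,r0=None):
    s=status.read_state();p0=s['tool_pos'] if p0 is None else p0;r0=Ro.from_rotvec(s['tcp_rot']) if r0 is None else r0
    return np.round(np.r_[r0.inv().apply(np.array(pos)-p0),(r0.inv()*rot).as_rotvec()],4)
E
python3 - <<'E'
from h import *
print(onz("scene",(265,153),0),onz("top",(195,185),0))
for z in(.17,.15,.04):print(z,delta((.4975,-.2205,z),down(-69.8)))
E
```

```text
[ 0.57452719 -0.06727245  0.        ] [ 0.56934655 -0.07842591  0.        ]
0.17 [ 0.3612 -0.2672  0.0251 -0.0021  0.      0.0752]
0.15 [ 0.3612 -0.2671  0.0451 -0.0021  0.      0.0752]
0.04 [ 0.3612 -0.2669  0.1551 -0.0021  0.      0.0752]
```

>>> apply_moves:
  deltas:
    - [0.033,-0.0245,0.002,0,0,0.01,0]
    - [0.066,-0.049,0.003,0,0,0.02,0]
    - [0.099,-0.0735,0.005,0,0,0.03,0]
    - [0.132,-0.098,0.008,0,0,0.04,0]
    - [0.165,-0.122,0.01,0,0,0.05,0]
    - [0.198,-0.1465,0.012,0,0,0.06,0]
    - [0.231,-0.171,0.015,0,0,0.07,0]
    - [0.264,-0.195,0.018,-0.002,0,0.075,0]
  squeeze: 60

```text
time: 0.77
tool_pos: [0.4397, -0.3252, 0.1773]
tcp_rot: [3.091, 0.55, 0.0]
wrist_force: [0.3, -0.2, -0.5]
width: 0.997
```

```bash
python3 - <<'E'
from h import *
print(delta((.4975,-.2205,.165),down(-69.8)))
E
```

```text
[ 0.0904 -0.0784  0.0122  0.0016  0.     -0.0006]
```

>>> apply_moves:
  deltas:
    - [0.033,-0.024,0.004,0,0,0,0]
    - [0.066,-0.048,0.008,0,0,0,0]
    - [0.097,-0.072,0.012,0,0,0,0]
    - [0.097,-0.072,0.012,0,0,0,0]
    - [0.097,-0.072,0.012,0,0,0,0]
    - [0.097,-0.072,0.012,0,0,0,0]

```text
time: 1.27
tool_pos: [0.5051, -0.2261, 0.1653]
tcp_rot: [3.091, 0.553, -0.001]
wrist_force: [-0.1, -0.6, -0.3]
width: 0.999
```

```bash
python3 - <<'E'
from h import *
s=status.read_state();print(s['q'])
print(delta((.4975,-.2205,.04),down(-69.8)))
for n in("top","scene"):
    im=vision.read_camera(n);cv2.imwrite(f"pics/{n}1.png",im[:,:,::-1])
a=cv2.imread("pics/top1.png")[80:330,170:420];b=cv2.imread("pics/scene1.png")[60:310,180:430]
cv2.imwrite("pics/c1.png",cv2.resize(np.hstack([a,b]),None,fx=1.6,fy=1.6))
E
```

```text
[-0.46444556  0.05601638  1.9009246  -0.00213328  1.18401876  0.75308423]
[-0.0051 -0.0081  0.1252  0.0018  0.001   0.0015]
```

View pics/c1.png

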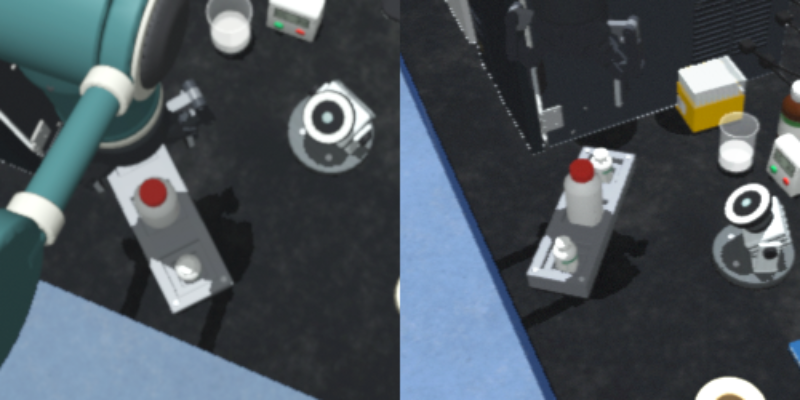

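The wrist isn't over the bottle in this view: the fingers appear near top pixel (289,143). I'll project the TCP to check.

```bash
python3 - <<'E'
from h import *
p=status.read_state()['tool_pos']
for n in("top","scene"):
    print(n,proj(n,p),proj(n,p+[0,0,.15]),"start",proj(n,(.28,-.614,.196)), proj(n,(0,0,0)))
    print(vision.get_calibration(n)['t'],C[n]['fov_y'])
a=cv2.imread("pics/top1.png");b=cv2.imread("pics/scene1.png")
cv2.imwrite("pics/f1.png",cv2.resize(np.vstack([a,b]),None,fx=.75,fy=.75))
E
```

```text
top [264.11194512 187.13332191] [250.12495206 159.41748839] start [539.13888954 297.93019107] [173.10753435 510.98571061]
[-0.25976118  0.51986222  0.85663269] 43.543469872815564
scene [295.58437532 140.82699625] [288.12996013  70.77803076] start [435.3900216  337.73111299] [ 25.5141942 328.4500135]
[-0.53469211  0.21979675  0.77640717] 48.42343884367937
```

View pics/f1.png

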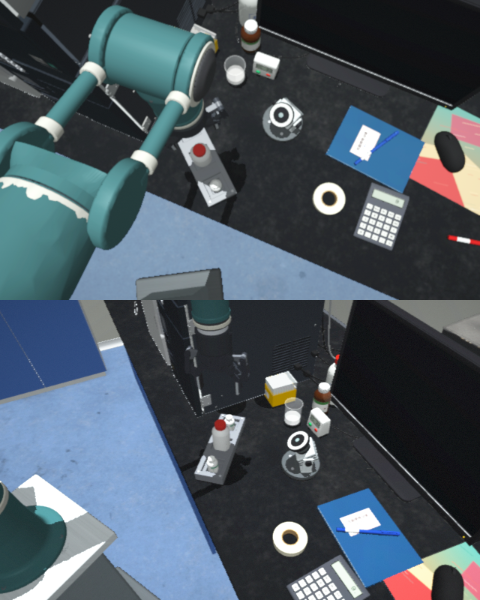

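```bash
python3 - <<'E'
from h import *
s=status.read_state();p=s['tool_pos'];R=Ro.from_rotvec(s['tcp_rot'])
im={n:cv2.imread(f"pics/{n}1.png") for n in("top","scene")}
for n in im:
    print(n,[proj(n,p+R.apply([0,y,-.013])).round() for y in(-.05,.05)],[proj(n,p+R.apply([0,y,-.06])).round() for y in(-.05,.05)])
a=im["top"][110:230,200:330];b=im["scene"][30:180,240:370]
f=lambda x:cv2.convertScaleAbs(cv2.resize(x,(520,520*x.shape[0]//x.shape[1])),alpha=2.2,beta=30)
a,b=f(a),f(b);h=min(len(a),len(b));cv2.imwrite("pics/d1.png",cv2.resize(np.hstack([a[:h],b[:h]]),None,fx=.76,fy=.76))
E
```

```text
top [array([234., 199.]), array([292., 171.])] [array([229., 192.]), array([289., 162.])]
scene [array([269., 132.]), array([321., 139.])] [array([266., 112.]), array([320., 119.])]
```

View pics/d1.png

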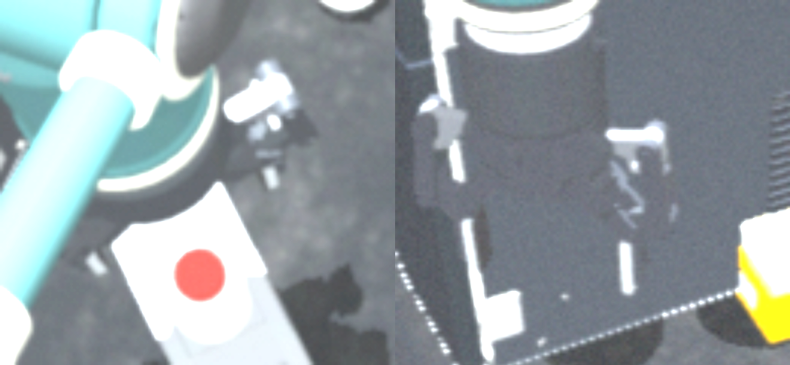

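The gripper is black on black. The enhanced crop shows both fingers straddling the cap where the calibration predicts: right tip at scene (317,125), top (289,169). Descending.

>>> apply_moves:
  deltas:
    - [-0.005,-0.008,0.01,0,0,0,0]
    - [-0.005,-0.008,0.04,0,0,0,0]
    - [-0.005,-0.008,0.07,0,0,0,0]
    - [-0.005,-0.008,0.095,0,0,0,0]
    - [-0.005,-0.008,0.11,0,0,0,0]
    - [-0.005,-0.008,0.12,0,0,0,0]
    - [-0.005,-0.008,0.125,0,0,0,0]
    - [-0.005,-0.008,0.125,0,0,0,0]

```text
time: 2.03
tool_pos: [0.4972, -0.2213, 0.0399]
tcp_rot: [3.092, 0.549, -0.001]
wrist_force: [-0.3, 0.4, 0.3]
width: 1.001
```

```bash
python3 - <<'E'
from h import *
s=status.read_state();print(delta((.4975,-.2205,.04),down(-69.8)),s['wrist_force'])
E
```

```text
[ 0.0005 -0.0006 -0.0001  0.001   0.001  -0.0014] [-0.31400752  0.42358131  0.25857475]
```

>>> apply_moves:
  deltas:
    - [0,0,0,0,0,0,0.3]
    - [0,0,0,0,0,0,0.5]
    - [0,0,0,0,0,0,0.7]
    - [0,0,0,0,0,0,1]
    - [0,0,0,0,0,0,1]
    - [0,0,0,0,0,0,1]
    - [0,0,0,0,0,0,1]
    - [0,0,0,0,0,0,1]
  squeeze: 60

```text
time: 2.7
tool_pos: [0.5022, -0.2229, 0.0454]
tcp_rot: [3.085, 0.551, 0.011]
wrist_force: [-1.6, -0.6, 14.2]
width: 0.447
```

>>> apply_moves:
  deltas:
    - [0,0,0,0,0,0,1]
    - [0,0,0,0,0,0,1]
    - [0,0,-0.003,0,0,0,1]
    - [0,0,-0.008,0,0,0,1]
    - [0,0,-0.016,0,0,0,1]
    - [0,0,-0.026,0,0,0,1]
    - [0,0,-0.04,0,0,0,1]
    - [0,0,-0.055,0,0,0,1]

```text
time: 3.37
tool_pos: [0.4968, -0.2195, 0.0955]
tcp_rot: [-3.093, -0.551, 0.003]
wrist_force: [-0.5, 0.5, -1.2]
width: 0.429
```

```bash
python3 - <<'E'
from h import *
print(status.read_state())
for n in("top","scene"):
    im=vision.read_camera(n);cv2.imwrite(f"pics/{n}2.png",im[:,:,::-1])
a=cv2.imread("pics/top2.png")[120:280,200:360];b=cv2.imread("pics/scene2.png")[80:240,220:380]
cv2.imwrite("pics/c2.png",cv2.convertScaleAbs(cv2.resize(np.hstack([a,b]),None,fx=2.5,fy=2.5,interpolation=cv2.INTER_CUBIC),alpha=1.3,beta=25))
E
```

```text
{'time': 3.3667, 'q': array([-4.61341779e-01,  1.02647931e-01,  1.98777659e+00, -1.06017690e-03,
        1.05295432e+00,  7.57131533e-01]), 'joint_vel': array([ 8.52264437e-04, -2.02557598e-01, -1.62246230e-01,  2.84339581e-04,
        3.46243398e-01,  3.39054772e-04]), 'joint_torque': array([ 2.04725278e-03, -3.88761127e+01, -3.33982229e+01, -4.26398808e-03,
       -3.22537394e-01,  1.66850650e-04]), 'tool_pos': array([ 0.49675472, -0.21953436,  0.09553974]), 'tcp_rot': array([-3.09250769, -0.55132556,  0.00311512]), 'wrist_force': array([-0.48300072,  0.49904737, -1.23564259]), 'torque': array([-0.03198566, -0.02351316,  0.02195196]), 'width': 0.42942824075963043}
```

View pics/c2.png

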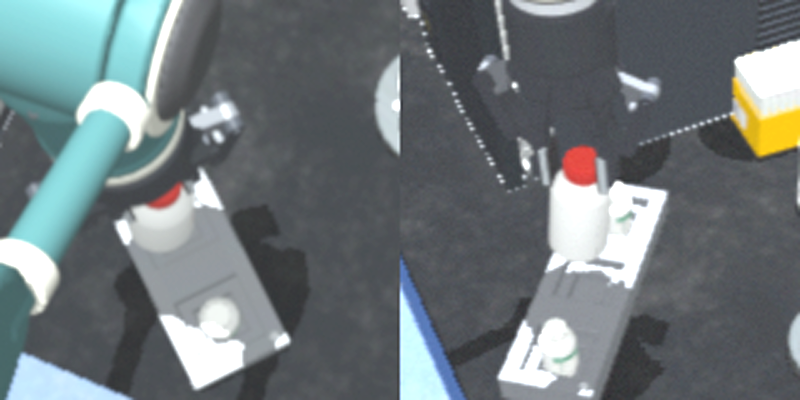

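The bottle is lifted, but the fingertips sit at the shoulder under the cap (scene crop tips about y 187-193, bottle base at scene (291,183)). I'll quantify the lift and the tip height.

```bash
python3 - <<'E'
from h import *
im=cv2.imread("pics/scene2.png")
m=red(im[:,:,::-1].copy());m[:100]=0;m[200:]=0;m[:,:260]=0;m[:,330:]=0
print(np.argwhere(m).min(0),np.argwhere(m).max(0),np.argwhere(m).mean(0))
for z in(.02,.04,.06,.07):
    print(z,"cap c",proj("scene",(.497,-.2205,z+.088)),"base c",proj("scene",(.497,-.2205,z)))
R=down(-69.8)
for z in(.08,.095,.11,.12,.13):
    print(z,[proj("scene",np.array([.497,-.2205,z])+R.apply([0,y,0])) for y in(-.024,.024)])
h=cv2.imread("pics/scene2.png");
E
```

```text
[138 285] [153 297] [145.46153846 291.70414201]
0.02 cap c [292.82120866 163.97639801] base c [296.36077461 193.77184849]
0.04 cap c [291.94048982 156.56265997] base c [295.60090697 187.37541489]
0.06 cap c [291.02829098 148.88392882] base c [294.81585906 180.76701812]
0.07 cap c [290.55985437 144.9407109 ] base c [294.4134981  177.38001355]
0.08 [array([282.68357317, 172.09561834]), array([305.42715369, 175.79285408])]
0.095 [array([281.91538252, 166.81973899]), array([304.94434613, 170.51635518])]
0.11 [array([281.12736603, 161.40769717]), array([304.44896283, 165.10241878])]
0.12 [array([280.59062504, 157.72139782]), array([304.11147601, 161.41409871])]
0.13 [array([280.0444874 , 153.97056288]), array([303.76802527, 157.66060013])]
```

```bash
python3 - <<'E'
from h import *
a=cv2.imread("pics/top2.png")[175:235,240:300];b=cv2.imread("pics/scene2.png")[125:190,260:325]
f=lambda x:cv2.resize(cv2.convertScaleAbs(x,alpha=.9,beta=40),(400,400),interpolation=cv2.INTER_NEAREST)
cv2.imwrite("pics/d2.png",np.hstack([f(a),f(b)]))
E
```

```text
(no output)
```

View pics/d2.png

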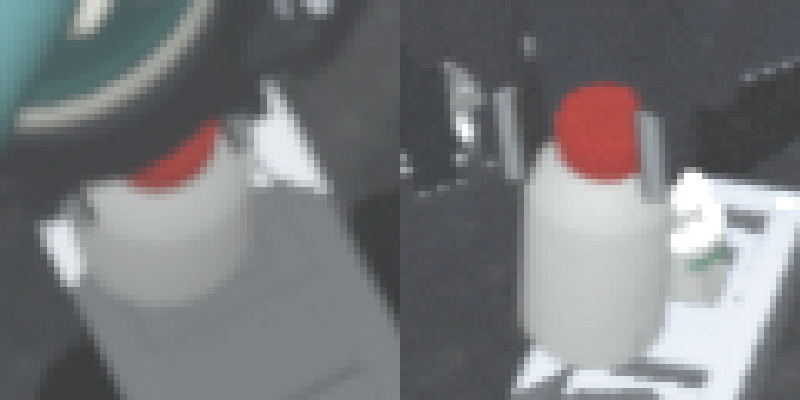

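The pads really do end at bottle height of about 60 mm, on the shoulder, roughly 30 mm behind where the stated TCP suggests. That's a poor grip, so I'll set the bottle back down, open, go lower and regrip.

>>> apply_moves:
  deltas:
    - [0,0,0.015,0,0,0,1]
    - [0,0,0.03,0,0,0,1]
    - [0,0,0.038,0,0,0,1]
    - [0,0,0.043,0,0,0,1]
    - [0,0,0.047,0,0,0,1]
    - [0,0,0.05,0,0,0,1]
    - [0,0,0.051,0,0,0,1]
    - [0,0,0.051,0,0,0,1]

```text
time: 4.13
tool_pos: [0.5021, -0.2216, 0.0482]
tcp_rot: [3.087, 0.55, 0.011]
wrist_force: [3.4, -1.3, 0.2]
width: 0.433
```

```bash
python3 - <<'E'
from h import *
im=vision.read_camera("scene");s=status.read_state();print(s['tool_pos'],s['wrist_force'],s['width'])
m=red(im);m[:100]=0;m[200:]=0;m[:,:260]=0;m[:,330:]=0
print(np.argwhere(m).min(0),np.argwhere(m).max(0),np.argwhere(m).mean(0))
E
```

```text
[ 0.50176934 -0.22167549  0.04722227] [ 3.31855936 -0.63661739  5.76250374] 0.4274617385863323
[158 289] [171 300] [164.23776224 295.1048951 ]
```

>>> apply_moves:
  deltas:
    - [0.002,0,0.003,0,0,0,1]
    - [0.004,0,0.005,0,0,0,1]
    - [0.004,0,0.006,0,0,0,1]
    - [0.004,0,0.006,0,0,0,1]

```text
time: 4.52
tool_pos: [0.5054, -0.221, 0.0467]
tcp_rot: [3.087, 0.551, 0.008]
wrist_force: [-11.5, 4.5, 41.8]
width: 0.428
```

```bash
python3 - <<'E'
from h import *
im=vision.read_camera("scene");s=status.read_state();print(s['tool_pos'],s['wrist_force'],s['width'])
m=red(im);m[:100]=0;m[200:]=0;m[:,:260]=0;m[:,330:]=0
print(np.argwhere(m).min(0),np.argwhere(m).max(0),np.argwhere(m).mean(0))
b=im[120:220,240:340,::-1]
cv2.imwrite("pics/d3.png",cv2.resize(cv2.convertScaleAbs(b,alpha=.9,beta=40),(600,600),interpolation=cv2.INTER_CUBIC))
E
```

```text
[ 0.50538647 -0.22105794  0.04668801] [-10.35108226   4.87618878  43.76468729] 0.43216074185294406
[157 290] [170 301] [163.71851852 296.19259259]
```

View pics/d3.png

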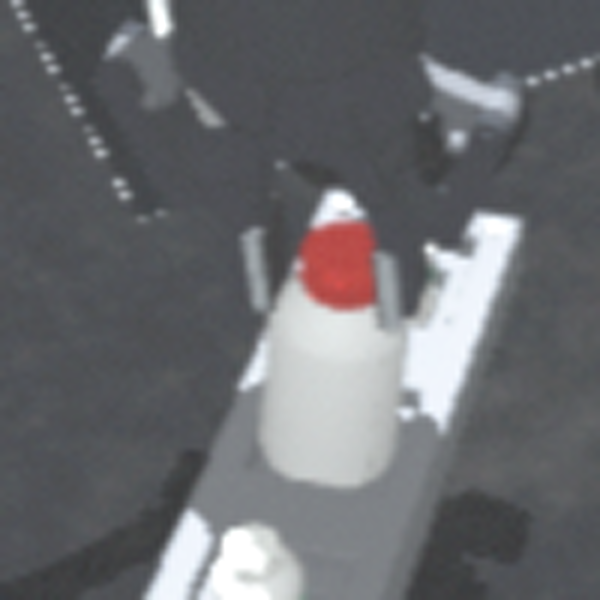

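Too much downward push: the bottle now leans slightly, cap at scene about x 297 against 293 originally. Its base is back at the original pixel (295,201). I'll relax the push and open.

>>> apply_moves:
  deltas:
    - [-0.004,0,-0.004,0,0,0,1]
    - [-0.006,0,-0.007,0,0,0,1]
    - [-0.006,0,-0.007,0,0,0,1]
    - [-0.006,0,-0.007,0,0,0,0.55]
    - [-0.006,0,-0.007,0,0,0,0.4]
    - [-0.006,0,-0.007,0,0,0,0.2]
    - [-0.006,0,-0.007,0,0,0,0]
    - [-0.006,0,-0.007,0,0,0,0]

```text
time: 5.23
tool_pos: [0.4947, -0.2205, 0.0442]
tcp_rot: [-3.093, -0.551, 0.004]
wrist_force: [-0.2, 0.8, -0.2]
width: 0.984
```

>>> apply_moves:
  deltas:
    - [0,0,-0.02,0,0,0,0]
    - [0,0,-0.05,0,0,0,0]
    - [0,0,-0.08,0,0,0,0]
    - [0,0,-0.08,0,0,0,0]

```text
time: 5.57
tool_pos: [0.4997, -0.2229, 0.1315]
tcp_rot: [3.086, 0.55, 0.012]
wrist_force: [0.9, -0.2, 1.2]
width: 1.004
```

```bash
python3 - <<'E'
from h import *
s=status.read_state();print(s['tool_pos'],s['tcp_rot'],s['wrist_force'],s['width'])
for n in("top","scene"):
    im=vision.read_camera(n);cv2.imwrite(f"pics/{n}4.png",im[:,:,::-1])
    m=red(im);m[:100]=0;m[230:]=0;m[:,:240]=0;m[:,330:]=0;ce=np.argwhere(m).mean(0)[::-1]
    print(n,np.argwhere(m).min(0),np.argwhere(m).max(0),ce,onz(n,ce,.104))
a=cv2.imread("pics/top4.png")[140:260,210:330];b=cv2.imread("pics/scene4.png")[130:250,240:360]
f=lambda x:cv2.resize(cv2.convertScaleAbs(x,alpha=.9,beta=40),(400,400),interpolation=cv2.INTER_CUBIC)
cv2.imwrite("pics/d4.png",np.hstack([f(a),f(b)]))
E
```

```text
[ 0.49973656 -0.22291649  0.13150837] [3.08558509 0.5500432  0.0119096 ] [ 0.8748891  -0.21315911  1.22000628] 1.0044470750930945
top [193 256] [208 272] [263.96097561 200.68292683] [ 0.49724696 -0.21864211  0.104     ]
scene [160 285] [173 299] [292.19411765 166.21764706] [ 0.49436822 -0.22050938  0.104     ]
```

Bottle is back upright in its socket (cap within about 2 mm of the original). Descending again, feeling for contact below the earlier height.

```bash
python3 - <<'E'
from h import *
print(delta((.4965,-.220,.04),down(-69.8)))
E
```

```text
[-0.0001 -0.0019  0.0868  0.0037 -0.0017  0.0003]
```

>>> apply_moves:
  deltas:
    - [0,-0.002,0.03,0.003,-0.002,0,0]
    - [0,-0.002,0.06,0.003,-0.002,0,0]
    - [0,-0.002,0.08,0.003,-0.002,0,0]
    - [0,-0.002,0.085,0.003,-0.002,0,0]
    - [0,-0.002,0.088,0.003,-0.002,0,0]
    - [0,-0.002,0.091,0.003,-0.002,0,0]
    - [0,-0.002,0.091,0.003,-0.002,0,0]

```text
time: 6.25
tool_pos: [0.4959, -0.2196, 0.0348]
tcp_rot: [-3.092, -0.551, 0.003]
wrist_force: [0.0, 0.2, 0.8]
width: 1.002
```

>>> apply_moves:
  deltas:
    - [0,0,0.002,0,0,0,0]
    - [0,0,0.004,0,0,0,0]
    - [0,0,0.004,0,0,0,0]

```text
time: 6.5
tool_pos: [0.4961, -0.2197, 0.0313]
tcp_rot: [3.093, 0.551, -0.002]
wrist_force: [0.1, 0.3, -0.4]
width: 1.003
```

>>> apply_moves:
  deltas:
    - [0,0,0.003,0,0,0,0]
    - [0,0,0.006,0,0,0,0]
    - [0,0,0.006,0,0,0,0]

```text
time: 6.75
tool_pos: [0.4951, -0.2192, 0.0241]
tcp_rot: [-3.092, -0.551, 0.004]
wrist_force: [0.4, 0.2, -0.2]
width: 0.998
```

```bash
python3 - <<'E'
from h import *
im=vision.read_camera("scene");cv2.imwrite("pics/scene5.png",im[:,:,::-1])
b=im[120:220,240:340,::-1];print(status.read_state()['wrist_force'])
cv2.imwrite("pics/d5.png",cv2.resize(cv2.convertScaleAbs(b,alpha=1.5,beta=50),(600,600),interpolation=cv2.INTER_CUBIC))
E
```

```text
[-0.29676612  0.17985467  0.06947571]
```

View pics/d5.png

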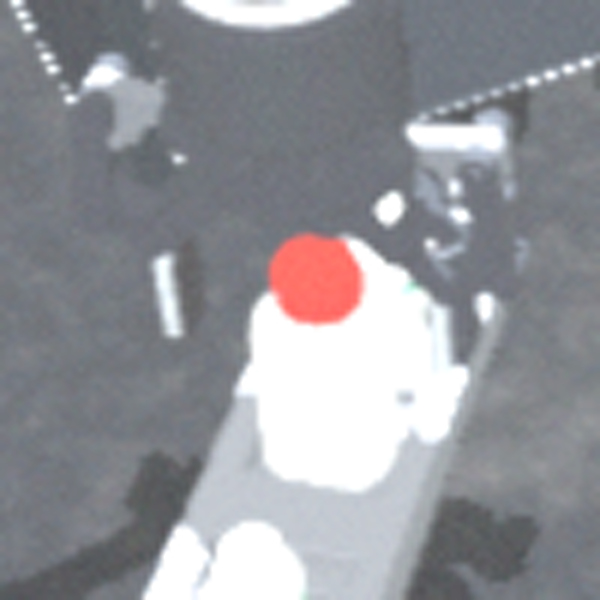

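Both open pads are visible beside the bottle: left tip at scene (269.5,176), right about (313,180). I'll work out their height.

```bash
python3 - <<'E'
from h import *
R=down(-69.8)
for z in(.03,.04,.05,.06,.07,.08):
    print(z,[proj("scene",np.array([.4955,-.2195,z])+R.apply([0,y,0])).round(1) for y in(-.045,.045)])
E
```

```text
0.03 [array([274.9, 187.4]), array([315.8, 194.3])]
0.04 [array([274.3, 184.2]), array([315.6, 191.1])]
0.05 [array([273.8, 180.9]), array([315.4, 187.8])]
0.06 [array([273.2, 177.6]), array([315.1, 184.5])]
0.07 [array([272.6, 174.2]), array([314.9, 181.1])]
0.08 [array([272. , 170.8]), array([314.7, 177.7])]
```

>>> apply_moves:
  deltas:
    - [0,0,0.003,0,0,0,0]
    - [0,0,0.006,0,0,0,0]
    - [0,0,0.009,0,0,0,0]
    - [0,0,0.011,0,0,0,0]
    - [0,0,0.011,0,0,0,0]

```text
time: 7.22
tool_pos: [0.4949, -0.2191, 0.0128]
tcp_rot: [-3.091, -0.551, 0.005]
wrist_force: [-0.0, 0.2, -0.3]
width: 1.001
```

>>> apply_moves:
  deltas:
    - [0,0,0,0,0,0,0.3]
    - [0,0,0,0,0,0,0.5]
    - [0,0,0,0,0,0,0.7]
    - [0,0,0,0,0,0,1]
    - [0,0,0,0,0,0,1]
    - [0,0,0,0,0,0,1]
    - [0,0,0,0,0,0,1]
    - [0,0,0,0,0,0,1]
  squeeze: 60

```text
time: 7.88
tool_pos: [0.496, -0.2197, 0.0141]
tcp_rot: [3.093, 0.551, -0.002]
wrist_force: [0.1, -0.3, 4.6]
width: 0.535
```

>>> apply_moves:
  deltas:
    - [0,0,0,0,0,0,1]
    - [0,0,-0.003,0,0,0,1]
    - [0,0,-0.008,0,0,0,1]
    - [0,0,-0.018,0,0,0,1]
    - [0,0,-0.035,0,0,0,1]
    - [0,0,-0.06,0,0,0,1]
    - [0,0,-0.085,0,0,0,1]
    - [0,0,-0.11,0,0,0,1]

```text
time: 8.55
tool_pos: [0.4948, -0.2189, 0.1246]
tcp_rot: [-3.091, -0.551, 0.006]
wrist_force: [-0.4, 0.1, -2.1]
width: 0.534
```

>>> apply_moves:
  deltas:
    - [0,0,-0.015,0,0,0,1]
    - [0,0,-0.02,0,0,0,1]
    - [0,0,-0.02,0,0,0,1]
    - [0,0,-0.02,0,0,0,1]

```text
time: 8.88
tool_pos: [0.4952, -0.2191, 0.143]
tcp_rot: [-3.092, -0.551, 0.005]
wrist_force: [-0.6, 0.1, -2.0]
width: 0.532
```

```bash
cat >> h.py <<'E'
def white(im,x0,y0,x1,y1):
    h=cv2.cvtColor(im,cv2.COLOR_RGB2HSV);m=((h[...,1]<45)&(h[...,2]>120)).astype(np.uint8);k=np.zeros_like(m);k[y0:y1,x0:x1]=m[y0:y1,x0:x1];return k
E
python3 - <<'E'
from h import *
s=status.read_state();print(s['q'],s['tool_pos'],s['tcp_rot'],s['wrist_force'],s['width'])
for n in("top","scene"):
    im=vision.read_camera(n);cv2.imwrite(f"pics/{n}6.png",im[:,:,::-1])
    m=red(im);m[:50]=0;m[230:]=0;m[:,:230]=0;m[:,330:]=0;p=np.argwhere(m);print(n,m.sum(),p.min(0) if len(p) else 0,p.max(0) if len(p) else 0)
a=cv2.imread("pics/top6.png")[110:270,190:350];b=cv2.imread("pics/scene6.png")[70:230,220:380]
f=lambda x:cv2.resize(x,(400,400),interpolation=cv2.INTER_CUBIC)
cv2.imwrite("pics/d6.png",np.hstack([f(a),f(b)]))
import sys
b=cv2.imread("pics/scene6.png");g=cv2.cvtColor(b,cv2.COLOR_BGR2GRAY)
for r in range(96,176,3): print(r,' '.join(f"{v:3d}" for v in g[r,268:316:2]))
E
```

```text
[-4.62120486e-01  5.43528655e-02  1.94546159e+00 -7.55348957e-04
  1.14492658e+00  7.56154637e-01] [ 0.4951612  -0.21911275  0.14304596] [-3.09152452 -0.55112748  0.00461298] [-0.57003843  0.13566964 -2.04753173] 0.5321873135735012
top 0 0 0
scene 187 [108 277] [122 293]
96  39  41  41  37  38  39  39  41  40  40  42  40  40  42  41  42  37  38  43  69  70  71  71  84
99  40  41  38  37  42  40  41  38  38  43  39  36  39  38  41  40  36  40  39  45  68  74  56  43
102  40  40  39  39  43  41  38  42  41  40  40  41  38  40  40  39  42  37  42  42  74 154  61  41
105  42  41  41  40  40  38  38  41  39  37  37  41  40  37  38  41  41  35  41  42  42  46  40  39
108  38  40  37  39  38  44  61  70  56  45  42  41  41  39  40  43  36  40  39  40  42  41  41  41
111  40  42  37  40  45  69  71  71  71  71  70  49  40  40  37  38  37  39  39  42  42  41  38  41
114  42  39  36  41  46  71  72  72  72  71  72  62  41  42  41  39  40  42  41  43  46  40  42  40
117  40  37  35  34  42  67  70  73  71  74  70  65  58  45  40  44  38  42  42  40  39  40  41  40
120  47  68  38  56 150 119  6
[... 1169 characters left out ...]

156  46  48  44  44  44  46  82 142 154 159 162 161 160 162 194 159 179 255 255 255 255 225 212 211
159  44  45  45  43  42  46  43  43  40  46  45  76 206 212 190 125 252 198 222 202 189 254 171 115
162  45  51  44  44  42  43  44  46  45  43  49 177 211 207 126 202 249 255 245 224 254 251 200 199
165  42  42  40  45  44  40  41  42  43  50 146 210 210 157 174 208 162 189 225 227 192 151 100 151
168  40  44  42  48  48  42  39  42  41  76 207 213 201 124 207 199 139 161 169 147 124 143 158 193
171  42  42  43  42  42  41  43  44  51 179 213 211 142 193 210 133 136 157 165 168 160 149 167 210
174  41  40  41  41  42  41  45  44 148 212 214 212 211 211 211 211 211 208 205 191 183 164 206 202
```

```bash
python3 - <<'E'
from h import *
B=np.array([.4968,-.2193,.145]);t=np.linspace(0,6.28,60)
def circ(n,c,r,z):return np.array([proj(n,c+[r*np.cos(a),r*np.sin(a),z]) for a in t])
for n in("scene","top"):
    for nm,r,z0,z1 in(("cap",.015,.076,.092),("body",.024,0,.055)):
        P=np.vstack([circ(n,B,r,z0),circ(n,B,r,z1)]);print(n,nm,P.min(0).round(1),P.max(0).round(1))
    print(proj(n,B),proj(n,B+[0,0,.01]),proj(n,B+[.01,0,0]),proj(n,B+[0,.01,0]))
b=cv2.imread("pics/top6.png");g=cv2.cvtColor(b,cv2.COLOR_BGR2GRAY)
for r in range(168,225,3): print(r,' '.join(f"{v:3d}" for v in g[r,228:300:3]))
E
```

```text
scene cap [277.4 105.7] [295.2 123.6]
scene body [274.7 119. ] [303.2 158.6]
[290.60377664 149.88267179] [290.1329787 145.9606739] [293.75679509 146.90461331] [286.45766839 147.97125486]
top cap [243.  171.4] [264.9 193.8]
top body [241.1 172.3] [276.  209.9]
[261.32858065 195.51462824] [260.54148009 194.12303845] [260.72907723 189.61969462] [255.24591028 196.2566425 ]
168 132 124 112  95  67 148  86  55  55  56  64  78 129  47  33  35  40  79  47  71  36  35  52  54
171 129 118 103  79  55  56  55  55  55  65  64 138  73  39  34  36  44  45  44  40  35  40  56  60
174 123 110  92  60  55  55  54  57  67  70 141  91  46  35  34  40  44  44  38  36  36  50  55  58
177 116 101  76  55  56  60  66  64 102 139  91  46  35  36  36  36  37  39  52  41  49  55  54  59
180 108  88  59  67  64  67 102 141 123  67  47  37  35  36  34  35  35  42  53  50  50  52  56  57
183  98  72 125 134 145 138 118  84  49  44  35  35  34  34  41  46  43  43  51  50  47  51  55  54
186  84  53  61  64  56  50  46  43  37  34  35  35  41 135 134  75 116 192  51  50  54  54  56  60
189  66  39  35  37  36  34 
[... 471 characters left out ...]

204  35  41  47  43  42  86 159 142 130 132 131 129 127 124 121 211 175 211 167 200 180  60  49  48
207  42  42  42  46  44  54 202 211 159 128 126 125 124 111  98  99 106  98  96  98  97  65  50  29
210  45  42  44  46  45  42 131 212 212 195 198 188 102  97  97  98  97  95  98  96  98  89  45  27
213  51  43  42  43  42  42  55 209 213 178 155  93  98  98  98  98  98  96  98  96  97  98  53  25
216  51  46  42  41  41  41  45 161 213 112  96  97  96  98  98  98  95  97  97  95  98  99  89  26
219  48  43  43  45  44  43  44  55 194  97  93  98  90  97  94  97  96  95  98  98  97  99  99  60
222  47  44  42  43  41  44  45  44  77  97  98  97  98  97  96  95  97  98  97  98  98  98 100  96
```

View pics/d6.png

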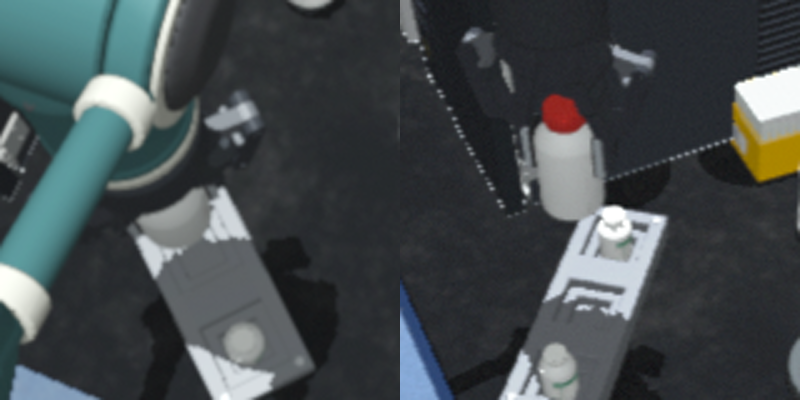

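That was view 12: the bottle is held on its straight body and the small bottles are still standing. From here on I check with numbers only. Next, the inspection pose with a standoff.

```bash
cat >> h.py <<'E'
L=np.array([.558,-.4187,.105]);AZ=np.radians(126)
a=np.array([.5*np.cos(AZ),.5*np.sin(AZ),np.cos(np.pi/6)])
BT=np.array([.0012,0,-.003]) # underside centre in tool
D0=down(-69.8)
RF=Ro.from_rotvec(np.array([-np.sin(AZ),np.cos(AZ),0])*np.pi/6)*D0
def tcp(d): return L+d*a-RF.apply(BT)
E
python3 - <<'E'
from h import *
print(RF.as_matrix().round(3),a, tcp(.14),tcp(.075))
r=delta(tcp(.14),RF);print(r)
E
```

```text
[[ 0.917  0.27   0.294]
 [ 0.375 -0.834 -0.405]
 [ 0.136  0.481 -0.866]] [-0.29389263  0.4045085   0.8660254 ] [ 0.51663625 -0.36373211  0.22348211] [ 0.53573927 -0.39002516  0.16719046]
[-0.0296  0.1434 -0.0821 -0.5074  0.1467  0.001 ]
```

>>> apply_moves:
  deltas:
    - [0,0,-0.025,0,0,0,1]
    - [0,0,-0.05,-0.03,0.01,0,1]
    - [-0.005,0.025,-0.07,-0.1,0.03,0,1]
    - [-0.01,0.05,-0.08,-0.2,0.06,0,1]
    - [-0.015,0.075,-0.082,-0.3,0.087,0,1]
    - [-0.02,0.1,-0.082,-0.39,0.113,0,1]
    - [-0.025,0.125,-0.082,-0.46,0.133,0.001,1]
    - [-0.03,0.143,-0.082,-0.507,0.147,0.001,1]

```text
time: 9.65
tool_pos: [0.5157, -0.3638, 0.2228]
tcp_rot: [2.61, 0.466, 0.312]
wrist_force: [-0.6, 0.4, -1.5]
width: 0.534
```

>>> apply_moves:
  deltas:
    - [0,0,0,0,0,0,1]
    - [0,0,0,0,0,0,1]
    - [0,0,0,0,0,0,1]
    - [0,0,0,0,0,0,1]

```text
time: 9.98
tool_pos: [0.5175, -0.3636, 0.2253]
tcp_rot: [2.612, 0.465, 0.314]
wrist_force: [0.6, -0.4, -1.4]
width: 0.53
```

```bash
python3 - <<'E'
from h import *
s=status.read_state();print(s['q'],s['tool_pos'],s['wrist_force'],s['width'],s['time'])
print(delta(tcp(.14),RF),delta(tcp(.075),RF))
R=Ro.from_rotvec(s['tcp_rot']);B=s['tool_pos']+R.apply(BT);ax=-R.as_matrix()[:,2];print("B",B,"axis",ax)
t=np.linspace(0,6.28,60);ex,ey=R.as_matrix()[:,0],R.as_matrix()[:,1]
for n in("top","scene"):
    im=vision.read_camera(n);cv2.imwrite(f"pics/{n}7.png",im[:,:,::-1])
    for nm,r,zs in(("cap",.015,(.076,.092)),("bottom",.024,(0,))):
        P=np.array([proj(n,B+ax*z+r*(ex*np.cos(q)+ey*np.sin(q))) for z in zs for q in t]);print(n,nm,P.min(0).round(1),P.max(0).round(1))
    x,y=proj(n,B).astype(int);m=red(im);l=np.zeros_like(m);l[y-80:y+30,x-60:x+60]=m[y-80:y+30,x-60:x+60];p=np.argwhere(l)
    if len(p):print(n,"red",len(p),p.min(0)[::-1],p.max(0)[::-1])
    g=cv2.cvtColor(im,cv2.COLOR_RGB2GRAY)
    print("cols",x-33,"..step3")
    for r in range(y-45,y+30,3): print(r,' '.join(f"{v:3d}" for v in g[r,x-33:x+40:3]))
E
```

```text
[-0.53148282 -0.14728813  2.0792787  -0.2978376   0.7430498   0.85926611] [ 0.51753142 -0.36362905  0.22528852] [ 0.5609108  -0.44700017 -1.35784005] 0.5299346689839542 9.9833
[-0.0011 -0.001   0.0013  0.0009 -0.0023 -0.0007] [-0.0013 -0.0011  0.0663  0.0009 -0.0023 -0.0007]
B [ 0.51774266 -0.36196555  0.22805043] axis [-0.29621686  0.40444979  0.86526062]
top cap [315.1 150.6] [340.4 174. ]
top bottom [333.1 141.5] [363.6 173.8]
top red 6 [355  99] [359 100]
cols 315 ..step3
112 153 114  37  26  40  47  52  53  48  44  48  46  50  48  49  46  46  46  47  49  49  46  48  51  52
115  33  25  25  47  49  45  47  51  47  46  48  47  47  50  54  51  50  49  48  48  45  47  50  51  51
118  45  47  44  48  50  45  45  46  45  45  46  46  45  47  55  50  52  48  45  45  46  46  46  49  54
121  44  43  48  48  49  47  46  46  46  44  44  44  49  52  50  51  54  46  45  45  45  45  45  46  49
124  47  48  47  46  45  45  42  47  46  45  45  49  51  55  55  49  54  50  44  45  47  47  45  46  47
127  50  49  45  45  44  43  43  45  44  45  45  47  47  51  51  49  51  50  45  45  47  51  48  46
[... 4007 characters left out ...]
  46  56 131 150 156 130  59  51  49  48  48  69 136 143 162 158 152 152 139
149  47  49  51  48  49  49  45  49  47  48  45  49  53  54  50  53  53  76 189 244 246 246 245 179 137
152  41  48  48  47  45  49  45  46  50  50  51  46  45  48  54  47  47 112 244 245 247 247 246 245 157
155  45  44  45  47  44  46  45  46  48  43  52  47  48  51  49  47  51 125 253 254 254 255 255 249 192
158  51  55  48  47  47  46  46  47  49  50  54  55  56  58  51  50  48 139 248 254 254 255 255 255 117
161  52  51  55  48  49  47  48  48  48  50  50  52  59  57  53  55  50 121 210 224 240 252 243 229 104
164  54  50  51  56  54  54  60  59  50  52  53  49  51  60  59  55  53  42 184 219 227 233 231 190  37
```

```bash
cat >> h.py <<'E'
def hull(n,B,R,zs=(0,.055),r=.024):
    M=R.as_matrix();t=np.linspace(0,6.28,90)
    P=np.array([proj(n,B-M[:,2]*z+r*(M[:,0]*np.cos(q)+M[:,1]*np.sin(q))) for z in zs for q in t],np.float32);return cv2.convexHull(P)
def span(h,row):
    p=h[:,0];xs=[]
    for u,v in zip(p,np.roll(p,-1,0)):
        if (u[1]-row)*(v[1]-row)<=0 and u[1]!=v[1]: xs.append(u[0]+(row-u[1])*(v[0]-u[0])/(v[1]-u[1]))
    return (round(float(min(xs)),1),round(float(max(xs)),1)) if xs else None
E
python3 - <<'E'
from h import *
s=status.read_state();R=Ro.from_rotvec(s['tcp_rot']);B=s['tool_pos']+R.apply(BT)
for n,rows in(("scene",(130,133,136,139,142,145,147)),("top",(154,157,160,163,166,169,172,175,177))):
    h=hull(n,B,R);g=cv2.cvtColor(cv2.imread(f"pics/{n}7.png"),cv2.COLOR_BGR2GRAY);print(n,h[:,0].max(0))
    for r in rows:
        q=span(h,r)
        if q: x=int(q[0]);y=int(q[1]);print(r,q,"L",x-4,g[r,x-4:x+6],"R",y-5,g[r,y-5:y+6])
E
```

```text
scene [374.59042 148.1876 ]
130 (338.1, 374.3) L 334 [122  97  63  83 123 142 149 155 158 161] R 369 [235 236 236 233 191 144 135 135 135 135 134]
133 (340.4, 374.5) L 336 [ 55  52  51  57 112 137 149 152 157 159] R 369 [227 229 230 228 185 144 135 135 135 134 135]
136 (342.8, 373.7) L 338 [ 53  51  41  45  83 124 143 148 153 156] R 368 [212 217 220 215 179 147 135 135 135 134 139]
139 (345.1, 372.0) L 341 [ 48  43  43  79 119 138 144 151 155 157] R 367 [188 194 194 171 146 130 115  98  81  65  51]
142 (347.5, 369.4) L 343 [ 46  45  48  63 112 134 144 148 152 155] R 364 [172 171 163 131  80  44  29  29  36  41  48]
145 (349.8, 365.7) L 345 [ 48  48  45  56  84 119 137 144 151 153] R 360 [165 163 157 132  97  73  59  50  46  47  46]
147 (351.7, 361.8) L 347 [ 49  49  50  55  61  80 104 118 122 123] R 356 [123 124 114 100  83  70  58  53  56  54  53]
top [363.73975 177.52272]
154 (320.3, 363.3) L 316 [83 78 68 60 59 59 59 59 59 59] R 358 [ 52  67  94 128 200 230 198  97  53  52  53]
157 (319.6, 363.7) L 315 [84 85 86 84 75 62 59 59 58 58] R 358 [114 131 156 189 238 254 232 162  78  54  52]
160 (319.4, 363.6) L 315 [70 68 70 77 84 77 64 58 58 57] R 358 [131 128 137 175 234 255 255 254 223 143  79]
163 (319.7, 362.9) L 315 [83 82 78 68 60 59 57 55 55 55] R 357 [128 129 127 122 104 127 209 248 255 255 255]
166 (320.5, 361.5) L 316 [84 82 77 65 55 54 53 53 54 53] R 356 [128 126 125 117  94  71  67  66  74 125 183]
169 (321.9, 359.3) L 317 [83 81 70 56 53 51 52 51 52 51] R 354 [124 124 124 131 138 115  74  66  67  68  67]
172 (324.0, 355.2) L 320 [59 52 50 50 50 49 49 49 49 49] R 350 [123 118 114 123 134 141 144 144 143 128  95]
175 (327.6, 346.3) L 323 [47 47 46 47 46 46 46 45 52 89] R 341 [137 127 114 104  89  75  64  52  47  43  37]
177 (332.1, 340.0) L 328 [ 44  45  45  50  84 114 122 120 120 117] R 335 [120 120 117 112  95  77  65  51  45  42  42]
```

Silhouettes match the model within 1–2 px; the underside is about 2 mm nearer the cap than I assumed. Moving in along the axis.

>>> apply_moves:
  deltas:
    - [-0.001,-0.001,0.015,0.001,-0.002,-0.001,1]
    - [-0.001,-0.001,0.03,0.001,-0.002,-0.001,1]
    - [-0.001,-0.001,0.045,0.001,-0.002,-0.001,1]
    - [-0.001,-0.001,0.056,0.001,-0.002,-0.001,1]
    - [-0.001,-0.001,0.063,0.001,-0.002,-0.001,1]
    - [-0.001,-0.001,0.067,0.001,-0.002,-0.001,1]
    - [-0.001,-0.001,0.068,0.001,-0.002,-0.001,1]
    - [-0.001,-0.001,0.068,0.001,-0.002,-0.001,1]

```text
time: 10.75
tool_pos: [0.5364, -0.3912, 0.1663]
tcp_rot: [2.611, 0.465, 0.311]
wrist_force: [0.3, -0.0, -2.8]
width: 0.531
```

>>> apply_moves:
  deltas:
    - [0,0,0,0,0,0,1]
    - [0,0,0,0,0,0,1]
    - [0,0,0,0,0,0,1]
    - [0,0,0,0,0,0,1]

```text
time: 11.08
tool_pos: [0.5364, -0.3912, 0.1668]
tcp_rot: [2.61, 0.465, 0.312]
wrist_force: [-0.3, 0.2, -1.2]
width: 0.53
```

```bash
sed -i 's/^BT=.*/BT=np.array([.0010,0,-.005])/' h.py; python3 - <<'E'
from h import *
s=status.read_state();R=Ro.from_rotvec(s['tcp_rot']);B=s['tool_pos']+R.apply(BT)
print(s['tool_pos'],s['wrist_force'],s['width'],"delta",delta(tcp(.075),RF)," B-L in lens axis",(B-L)@a,np.linalg.norm((B-L)-((B-L)@a)*a))
for n in("scene","top"):
    im=vision.read_camera(n);cv2.imwrite(f"pics/{n}8.png",im[:,:,::-1]);g=cv2.cvtColor(im,cv2.COLOR_RGB2GRAY)
    h=hull(n,B,R);mx=h[:,0].max(0);print(n,mx)
    for r in range(int(mx[1])-24,int(mx[1])+3,3):
        q=span(h,r)
        if q: x=int(q[0]);y=int(q[1]);print(r,q,"L",x-4,g[r,x-4:x+6],"R",y-5,g[r,y-5:y+6])
    k=hull(n,B,R,(.076,.092),.015)[:,0];m=red(im);x,y=k.mean(0).astype(int);p=np.argwhere(m[y-20:y+20,x-20:x+20])[:,::-1]+[x-20,y-20];print("cap",k.min(0),k.max(0),p.min(0) if len(p) else 0,p.max(0) if len(p) else 0)
E
```

```text
[ 0.53643035 -0.39120096  0.16681314] [-0.28914332  0.18737278 -1.19451067] 0.5302137482838427 delta [ 0.0001 -0.001   0.001   0.002  -0.001   0.    ]  B-L in lens axis 0.07599551941549718 0.0009778163637323373
scene [391.24612 172.34512]
148 (352.0, 386.3) L 348 [104  69  64 123 151 164 173 179 182 186] R 381 [133 131 134 168 227 243 246 247 248 247 247]
151 (353.4, 388.4) L 349 [131 126  88  59  90 135 156 165 169 174] R 383 [172 185 233 245 245 247 249 249 249 249 249]
154 (355.8, 390.5) L 351 [120 126 103  70  88 129 151 158 164 169] R 385 [240 243 243 244 250 254 255 255 255 254 253]
157 (358.1, 391.2) L 354 [ 87  70  58  72 123 148 157 162 165 170] R 386 [237 238 240 242 253 255 255 255 255 255 255]
160 (360.5, 390.8) L 356 [ 51  51  52  65  95 136 153 157 164 167] R 385 [226 228 231 233 239 254 255 255 255 255 254]
163 (362.8, 389.5) L 358 [ 56  52  53  59  93 128 146 154 161 164] R 384 [195 207 215 221 220 232 238 239 239 238 237]
166 (365.2, 387.3) L 361 [ 51  54  57  77 118 143 152 157 160 166] R 382 [182 183 185 184 182 218 229 232 234 233 232]
169 (367.5, 383.9) L 363 [ 5
[... 686 characters left out ...]
  84  77  71  65  68] R 371 [130 130 132 120  85  56  53  52  52  52  53]
161 (336.2, 375.2) L 332 [243 230 194 151  99  85  83  77  64  56] R 370 [128 128 126 112  80  55  52  52  53  60  92]
164 (337.1, 373.7) L 333 [239 211 168 122  89  84  83  73  58  53] R 368 [128 127 129 154 199 215 214 213 216 225 237]
167 (338.7, 371.1) L 334 [225 183 147  99  85  83  75  60  52  50] R 366 [124 121 113 112 154 230 254 255 255 255 255]
170 (341.3, 365.6) L 337 [88 83 83 74 59 50 49 48 48 47] R 360 [124 117 111 105  96  81  72  68  66  65  65]
173 (346.3, 356.2) L 342 [47 45 46 45 45 45 44 45 62 99] R 351 [ 99 117 128 138 140 142 144 144 140 112  74]
cap [332.75354 148.77312] [355.87305 170.24329] 0 0
```

>>> apply_moves:
  deltas:
    - [0,-0.0005,0.0015,0.002,-0.001,0,1]
    - [0,-0.0005,0.0015,0.002,-0.001,0,1]
    - [0,-0.0005,0.0015,0.002,-0.001,0,1]
    - [0,-0.0005,0.0015,0.002,-0.001,0,1]
    - [0,-0.0005,0.0015,0.002,-0.001,0,1]
    - [0,-0.0005,0.0015,0.002,-0.001,0,1]
    - [0,-0.0005,0.0015,0.002,-0.001,0,1]
    - [0,-0.0005,0.0015,0.002,-0.001,0,1]

```text
time: 11.85
tool_pos: [0.5365, -0.3914, 0.1646]
tcp_rot: [2.613, 0.466, 0.31]
wrist_force: [-0.8, 0.8, -1.3]
width: 0.531
```

```bash
python3 - <<'E'
from h import *
s=status.read_state();R=Ro.from_rotvec(s['tcp_rot']);B=s['tool_pos']+R.apply(BT);d=B-L
print(np.abs(s['joint_vel']).max(),s['wrist_force'],s['width'],"along",d@a,"off",np.linalg.norm(d-(d@a)*a),"tilt err deg",np.degrees(np.arccos(-R.as_matrix()[:,2]@a)))
im=vision.read_camera("top")
# small bottles: bright blobs near original spots
g0=cv2.imread("pics/top0.png");i=im[:,:,::-1]
print([ (g0[y-6:y+6,x-6:x+6].mean().round(),i[y-6:y+6,x-6:x+6].mean().round()) for x,y in((250,171),(288,247))])
im=vision.read_camera("scene")
g0=cv2.cvtColor(cv2.imread("pics/scene0.png"),cv2.COLOR_BGR2GRAY);g=cv2.cvtColor(im,cv2.COLOR_RGB2GRAY)
for x,y in((306,163),(283,218)):
    r=cv2.matchTemplate(g[y-20:y+20,x-20:x+20],g0[y-12:y+12,x-10:x+10],cv2.TM_CCOEFF_NORMED);_,v,_,p=cv2.minMaxLoc(r);print("small",v,p[0]-10,p[1]-8)
job.finish_job()
E
```

```text
0.0019237992011096796 [-0.75698686  0.76157392 -1.31031367] 0.5313487411067528 along 0.0739752642070125 off 0.0003374955227842093 tilt err deg 0.05677819749652336
[(np.float64(239.0), np.float64(141.0)), (np.float64(245.0), np.float64(152.0))]
small 0.843961238861084 0 0
small 0.6137655973434448 1 8
the job is handed in; nothing more can be done
```

The large bottle is now held tilted in front of the inspection camera, underside facing the lens, and the job is handed in at about 12 s. One check on a small bottle is unclear.

**What I did:** The first grip landed on the shoulder, because the pads ended about 30 mm behind the reported tool point. I set the bottle back in its socket, opened, went lower and regripped on the straight body at 60 N. I then lifted it out, tilted it 30° and brought it in along the lens's line of sight.

**Last checks:**
- **Distance:** the underside is about 74 mm in front of the lens (target 75 mm).
- **Centring and tilt:** about 0.3 mm off the line of sight and 0.06° from it. Both compare arm readings with my own lens estimate, so they do not show that estimate's error. I took the stand's direction as 126°; single measurements ranged from 122° to 135°, mostly 122–128°.
- **Bottle position:** before the last 1.5 mm adjustment, its outline matched both cameras within 1–2 pixels (about 2 mm).
- **Hold:** the joints were practically still, the grip opening was steady, and the wrist force was consistent with the bottle's weight only.

**Failed or uncertain:**
- **Small bottles:** the automatic check found the far one unmoved. For the near one it gave a weak, shifted match (0.61, 8 pixels off), and the brightness at both spots was lower than at the start. I put this down to the arm's shadow but did not confirm it. Both were standing in my last viewed picture, after the lift, and the arm did not go near them afterwards.
- **Push while setting back:** the wrist force briefly reached about 44 N as the gripped bottle pressed into its socket. That is below the 120 N wrist limit. It is above the 40 N limit for the gripper's body, though I believe the force went through the fingers and bottle, not the body.

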